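# Push the row of ring boxes home in the packing rail and shut the keeper

## Task

Four ring boxes stand touching in a row in the wooden packing rail. With your fingertips push only the last box, the one farthest from the end stop, so that the whole row slides along the rail as one train until the first box is against the stop and no gaps are left; then push the swing keeper round until it lies fully shut across the rail behind the last box. Grip and lift nothing, do not touch the other three boxes, and leave the things standing beside the rail where they are.

Things in the scene. Friction and masses are not known exactly. Their poses are not given: they have to be found in the camera images.
- rail: Straight hardwood channel fixed on the bench, 360 mm long. Origin at the middle of its underside on the bench; x axis runs along the channel towards the end stop, y across it towards the side where the keeper is pivoted, z up. Floor 4 mm thick, inner width 53 mm, side lips with their tops 14 mm above the bench. The end stop is a steel plate 34 mm high closing the channel with its inner face at x = +165 mm; the other end (x = -180 mm) is open.
- stop_face (a point): Centre of the end stop's inner face at channel floor level; axes as the rail's (x points into the stop, so the row lies at negative x). With the row home the box centres lie at x = -25, -75, -125 and -175 mm here, and the rear face of the last box at -200 mm.
- box_1: White leatherette ring box, closed, 50 x 50 x 34 mm high, about 60 g (may vary by a third), loose in the rail; origin at the centre of its underside, x axis towards the rail's stop, z up. First box of the row, nearest the stop.
- box_2: White leatherette ring box, closed, 50 x 50 x 34 mm high, about 60 g (may vary by a third), loose in the rail; origin at the centre of its underside, x axis towards the rail's stop, z up. Second box of the row.
- box_3: White leatherette ring box, closed, 50 x 50 x 34 mm high, about 60 g (may vary by a third), loose in the rail; origin at the centre of its underside, x axis towards the rail's stop, z up. Third box of the row.
- box_4: White leatherette ring box, closed, 50 x 50 x 34 mm high, about 60 g (may vary by a third), loose in the rail; origin at the centre of its underside, x axis towards the rail's stop, z up. Last box of the row, farthest from the stop: the only one to push. Its rear face is 25 mm behind its origin; all of it from 10 to 34 mm above its underside stands free above the lips.
- keeper (a joint): Angle of the swing keeper (rad): 0 = fully shut against its end of travel, arm pointing along the rail's -y across the channel; grows to 2.5 as it opens, about 1.57 = arm pointing along the rail's -x (away from the stop), more = swung out away from the rail. At angle a the arm points along (-sin a, -cos a) in the rail's x, y. It turns level, stiffly enough to stay where it is left (about 0.03 N m). Starts open, clear of the channel.
- keeper_pivot (a point): Keeper's upright pivot axis, at mid height of the arm; at x = -46 mm, y = +42 mm in the rail's frame, 22.5 mm above the bench. The arm is a steel bar 10 mm wide, 14 mm high (15.5 to 29.5 mm above the bench) reaching 87 mm from the pivot, with a black knob 11 mm across and 20 mm high on top, 76 mm from the pivot. Shut, it clears the rear of a fully seated row by 6 mm.
- keeper_mid (a point): Point on the keeper arm's middle line 45 mm from the pivot, at mid height; its y axis points along the arm back to the pivot, its x axis across the arm towards the side that faces the row when shut. A push to shut it comes from the other side (-x).
- flux_pot: Bystander: cream stoneware jar with a lid, 55 mm wide, 60 mm high, beside the rail; origin at the centre of its underside.
- gem_tub: Bystander: small round screw-top jar, 29 mm wide, 18 mm high, beside the rail; origin at the centre of its underside.
- spool: Bystander: spool of solder wire, 65 x 46 x 23 mm, beside the rail; origin at the centre of its underside.
Things that resemble listed ones, but are neither listed nor needed, are in the scene too. Leave any blue look-alike of the box_1 alone.

How it is judged:
By the outcome, as a careful person would: the job done as asked, in the order asked, and still so for the second after the job is handed in, with the robot touching nothing.
It also fails if it takes over 48 s, if anything falls off the work surface, if the arm or the gripper's body presses on something with over 40 N, if the wrist force passes 120 N, or if a joint passes its speed limit or range.

## Robot

A 6-joint arm with a two-finger parallel gripper is mounted at the origin on a cart in front of the work surface, level with it; the furniture and walls round the work are solid. World frame = base frame: x ahead of the robot, y to its left, z up, the work surface at z = 0. Lengths are in m, angles in degrees, forces in N, time in s.
With the tool pointing down it reaches from about 0.25 to 0.725 m from the base axis. Payload 9.7 kg.
Tool frame: the origin (TCP) lies midway between the tips of the shut fingers; the grasp point (between the pads) lies 19 mm behind it; x points along the fingers, y is the direction in which the jaws open and shut, and the axes are right-handed (so a half turn about x gives the same grasp; the last joint's range is limited). The gripper opens to 85 mm and grips with 20 to 120 N. Pads are 22 mm wide; open, the fingers measure 114 mm over their backs; the gripper's body (76 mm by 85 mm) begins 54 mm behind the grasp point. The pads swing forward as they close: fully open they stand 13 mm farther back than shut.
Start: joints at [-67.093, 4.979, 10.078, 95.1, 0, 90], TCP at [0.214, -0.507, 0.231] pointing down, gripper open.
Joint ranges: [-179.16, 179.16], [-48.56, 103.87], [-65.8, 70.77], [-126.05, 130.52], [-82.76, 87.17], [-180, 180]. Speed limits (degrees/s): [127.2, 127.2, 147.25, 180, 180, 180].

## Interface

Orientations are given as [roll, pitch, yaw] about the fixed x, y, z axes, in that order (R = Rz(yaw) Ry(pitch) Rx(roll)).
In Python, from workcell import bot, cams gives the robot as it stands.
- The arm moves only by the tool apply_moves, never from a script. Its argument "commands" is a list of rows, each a list of 5 numbers: the shift along the tool's x, y, z in m, then the turn about the tool's x in rad, then the opening, from -1 (shut) to 1 (fully open). In form: [[tx, ty, tz, roll, hand], ...]. A call has 1 to 12 rows; each row is the pose to reach, as a shift and turn from the pose measured when the call began, along the tool's axes at that moment; what a row does not reach only later rows make up. A row lasts 1/10 s, in which the tool goes at most 50 mm and 8.59 degrees, less where a joint would pass 70% of its speed; a pose out of reach is approached as far as the arm can. A call with a gripper value outside its range is refused whole. The fingers move at their own pace and stop on an object; "newtons" is the grip in N (left out, the last holds). Time passes only in rows, so rows that repeat a pose let the fingers close. It gives the time, the measured TCP pose, the force and the opening at its end, in the units of the state.
- bot.get_obs(): the state, without advancing time (a new reading comes with each control period).
- cams.camera(name): name is "scene" or "top"; returns a dict with "frame" (400x640x3 uint8, blue, green, red), "depth" (400x640 float32, m along the optical axis (not along the pixel's ray), 0 where there is no reading), "camera_matrix" (3x3 intrinsics, pixels), "D" ([k1, k2, p1, p2, k3] as OpenCV has them; the pictures are not rectified), "R" (3x3) and "t" (3): a world point X has camera coordinates R X + t. Camera axes: x right, y down, z forward; pixel columns grow to the right and rows downward; lengths in m; the calibration is good to about 2 mm. A picture is of the moment at which its call begins.
- bot.job_done(): hands the job in, once; it reports no verdict.
Trained networks look in the newest picture that a camera, given by its name, has taken for a name from the list of things; names that differ only in an ending like _2 or _b are one class to them, and where a whole thing is asked for, a point or a joint stands for the part that bears it (a point fixed in the world has none). Each returns a list of dicts, best first, with "confidence" (0 to 1); they miss things now and then, are a little off and sometimes report something else, mostly with a low value. They report only what shows in the picture. A call takes as long as a camera call. They do not tell look-alikes from the thing itself.
- cams.spot_in(name, camera): "rect" ([left, top, right, bottom] in pixels, round what is visible of it).
The state is a dict: "time": time; "q": joint angles; "qd": joint speeds; "joint_efforts": joint torques, N m; "ee_pos": TCP position; "tcp_rot": TCP orientation; "wrist_force": force on the tool from outside, world axes, zero at the start; "torque": the same for the moment, N m; "opening": finger opening in m.
Only numpy, scipy, OpenCV 4.12 (cv2) and the standard library are available. Lean on these libraries where they do the work, as an engineer would, in place of code of your own. Each camera call takes 0.05 s, during which the arm holds its last target. There are 200 camera calls.

## Working session

There is one attempt and no reset: what is moved stays moved. The work goes in short steps, Python scripts to look and compute and a tool call to move; the robot and the scene stay as the last step left them, time stands still between calls to the robot, and variables do not carry over. Pictures are saved under pics/ and viewed, about 8 in all and at most 12, crops included, and the job is handed in when it is done.

Besides the shell and the picture viewer there is one more tool, called as name(argument=value, ...) on one line, values as JSON. apply_moves: Moves the arm, as the interface text tells. Its arguments: {"type":"object","properties":{"commands":{"type":"array"},"newtons":{"type":"number"}},"required":["commands"]}

```bash
mkdir -p pics; python3 - <<'E'
from workcell import bot,cams
import cv2,numpy as np
o=bot.get_obs(); print({k:np.round(o[k],3) for k in('time','ee_pos','tcp_rot','wrist_force','opening')})
for c in('scene','top'):
    d=cams.camera(c); np.savez(f'{c}0.npz',**{k:d[k] for k in d}); cv2.imwrite(f'pics/{c}0.png',d['frame'])
    print(c,np.round(d['camera_matrix'],1).tolist(),np.round(d['D'],3),np.round(d['R'],3).tolist(),np.round(d['t'],3))
    for n in('rail','box_1','keeper','flux_pot','gem_tub','spool'):
        print(n,[(np.round(r['rect']).astype(int).tolist(),round(r['confidence'],2)) for r in cams.spot_in(n,c)][:7])
E
```

```text
{'time': np.float64(0.0), 'ee_pos': array([ 0.214, -0.506,  0.231]), 'tcp_rot': array([-89.715,  89.924, 113.193]), 'wrist_force': array([ 0.789, -0.22 , -0.539]), 'opening': np.float64(0.085)}
scene [[376.3, 0.0, 320.9], [0.0, 376.3, 200.4], [0.0, 0.0, 1.0]] [0.023 0.    0.    0.    0.   ] [[-0.528, -0.849, -0.009], [-0.642, 0.406, -0.65], [0.556, -0.338, -0.76]] [0.274 0.377 0.608]
rail [([242, 181, 382, 268], 0.77), ([346, 226, 369, 260], 0.37)]
box_1 [([302, 213, 333, 241], 0.96), ([284, 218, 313, 250], 0.96), ([259, 233, 293, 262], 0.76), ([405, 212, 440, 241], 0.75), ([263, 180, 284, 202], 0.73), ([322, 202, 349, 228], 0.64)]
keeper [([251, 216, 292, 231], 0.66)]
flux_pot [([346, 224, 371, 260], 0.78)]
gem_tub [([320, 258, 335, 272], 0.71)]
spool [([317, 166, 343, 185], 0.67)]
top [[427.8, 0.0, 314.7], [0.0, 427.8, 194.1], [0.0, 0.0, 1.0]] [-0.081  0.     0.     0.     0.   ] [[0.023, -1.0, -0.001], [-0.998, -0.023, -0.062], [0.062, 0.002, -0.998]] [-0.019  0.53   0.875]
rail [([212, 171, 386, 233], 0.81)]
box_1 [([272, 129, 302, 154], 0.9), ([310, 195, 334, 222], 0.76), ([260, 198, 285, 227], 0.76), ([382, 263, 410, 286], 0.69), ([239, 200, 260, 227], 0.62), ([285, 196, 311, 224], 0.58)]
keeper [([213, 169, 386, 234], 0.74), ([235, 171, 282, 194], 0.49)]
flux_pot [([312, 243, 335, 270], 0.97), ([259, 200, 285, 226], 0.55)]
gem_tub [([274, 251, 287, 262], 0.67)]
spool [([348, 144, 367, 164], 0.85)]
```

View pics/top0.png

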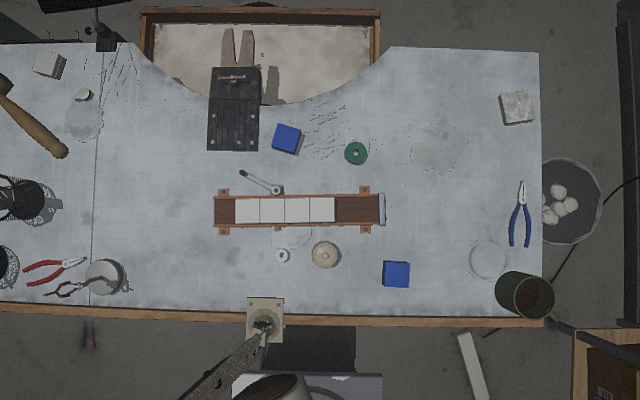

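View pics/scene0.png

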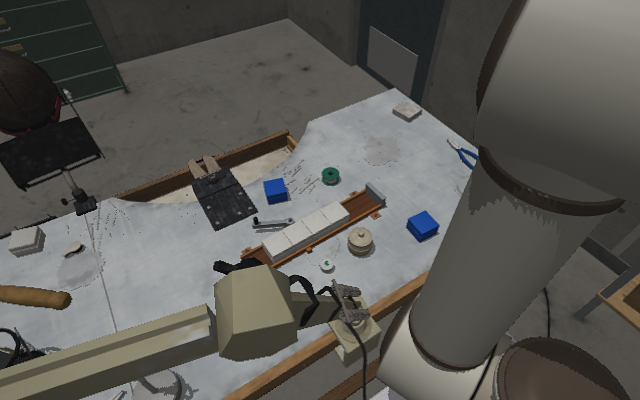

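```bash
cat > h.py <<'E'
import numpy as np,cv2
def px2w(d,uv,z):
    "pixels -> world points on plane z"
    n=cv2.undistortPoints(np.float64(uv).reshape(-1,1,2),d['camera_matrix'],d['D']).reshape(-1,2)
    r=np.c_[n,np.ones(len(n))]@d['R']; c=-d['R'].T@d['t']
    return c+r*((np.asarray(z)-c[2])/r[:,2])[:,None]
def w2px(d,X):
    return cv2.projectPoints(np.float64(X).reshape(-1,1,3),cv2.Rodrigues(d['R'])[0],d['t'],d['camera_matrix'],d['D'])[0].reshape(-1,2)
E
python3 - <<'E'
from h import *
d=dict(np.load('top0.npz'))
f=d['frame'][155:275,205:395]; cv2.imwrite('pics/crop0.png',cv2.resize(f,None,fx=4.2,fy=4.2,interpolation=cv2.INTER_CUBIC))
hsv=cv2.cvtColor(d['frame'],cv2.COLOR_BGR2HSV)
g=cv2.cvtColor(d['frame'],cv2.COLOR_BGR2GRAY)
print(g[210,205:395].tolist()); print(g[185:245,320].tolist()); print(g[185:245,225].tolist());print(g[185:245,355].tolist())
dep=d['depth']; 
# heights along row 210
for v,us in((210,range(208,392,3)),):
    n=cv2.undistortPoints(np.float64([[u,v] for u in us]).reshape(-1,1,2),d['camera_matrix'],d['D']).reshape(-1,2)
    P=(np.c_[n,np.ones(len(n))]*dep[v,list(us)][:,None]-d['t'])@d['R']
    print([(u,*(np.round(p*1000).astype(int).tolist())) for u,p in zip(us,P)])
E
```

```text
[155, 156, 156, 157, 153, 153, 155, 154, 143, 93, 74, 69, 74, 72, 70, 72, 76, 75, 70, 72, 66, 69, 72, 67, 69, 69, 66, 72, 71, 58, 139, 177, 168, 169, 167, 168, 167, 167, 167, 168, 167, 165, 164, 165, 168, 164, 170, 165, 165, 165, 167, 165, 167, 175, 131, 153, 169, 170, 168, 168, 167, 166, 168, 169, 167, 168, 170, 170, 168, 167, 166, 168, 166, 164, 168, 167, 165, 169, 172, 109, 159, 170, 169, 167, 170, 169, 169, 167, 168, 171, 165, 169, 169, 169, 169, 164, 168, 165, 169, 166, 166, 168, 169, 175, 113, 160, 169, 168, 167, 170, 170, 167, 165, 164, 167, 168, 167, 167, 165, 167, 165, 170, 168, 168, 169, 166, 166, 170, 181, 99, 46, 49, 62, 64, 65, 62, 64, 65, 65, 69, 66, 66, 69, 66, 65, 64, 66, 67, 68, 66, 64, 66, 63, 65, 66, 67, 62, 64, 64, 64, 63, 59, 63, 62, 67, 62, 63, 59, 65, 63, 65, 70, 61, 58, 94, 151, 145, 135, 127, 127, 82, 156, 151, 148, 148, 147, 150, 150, 149, 150]
[152, 149, 145, 144, 142, 150, 142, 148, 153, 133, 90, 80, 120, 179, 165, 169, 167, 168, 167, 167, 167, 168, 165, 167, 168, 168, 167, 168, 167, 168, 169, 166, 170, 163, 166, 172, 148, 62, 71, 98, 86, 118, 158, 150, 14
[... 1176 characters left out ...]
8), (292, 496, 39, 39), (295, 496, 33, 37), (298, 496, 27, 39), (301, 496, 21, 37), (304, 496, 15, 41), (307, 496, 9, 39), (310, 497, 3, 37), (313, 497, -4, 35), (316, 497, -10, 37), (319, 497, -16, 36), (322, 497, -22, 38), (325, 497, -28, 37), (328, 497, -34, 40), (331, 498, -40, 40), (334, 499, -48, 4), (337, 499, -54, 4), (340, 499, -60, 6), (343, 499, -67, 4), (346, 499, -73, 5), (349, 499, -79, 4), (352, 499, -86, 5), (355, 500, -92, 4), (358, 500, -99, 1), (361, 500, -104, 6), (364, 500, -111, 4), (367, 500, -117, 5), (370, 500, -124, 5), (373, 500, -130, 4), (376, 501, -136, 4), (379, 500, -138, 33), (382, 500, -144, 34), (385, 501, -156, 1), (388, 501, -162, 1), (391, 501, -169, 0)]
```

View pics/crop0.png

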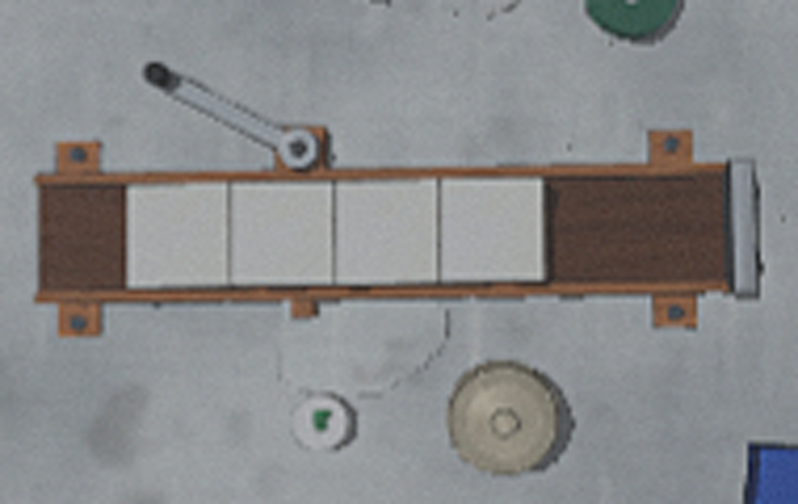

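```bash
python3 - <<'E'
from h import *
d=dict(np.load('top0.npz'))
C={'lipTL':(38,178,.014),'lipTR':(728,166,.014),'lipBL':(38,299,.014),'lipBR':(728,291,.014),'b4tl':(127,185,.038),'b4bl':(126,288,.038),'b1tr':(543,179,.038),'b1br':(545,282,.038),
'stopT':(732,160,.034),'stopB':(736,296,.034),'piv':(298,148,.03),'knob':(156,73,.0495),'pot':(504,420,.06),'tub':(322,420,.018)}
W={k:px2w(d,[(205+(a+.5)/4.2-.5,155+(b+.5)/4.2-.5)],[z])[0] for k,(a,b,z) in C.items()}
for k,w in W.items(): print(k,np.round(w*1000,1))
a=np.array([W['lipTR']-W['lipTL'],W['lipBR']-W['lipBL'],W['b1tr']-W['b4tl'],W['b1br']-W['b4bl']])
print(np.degrees(np.arctan2(a[:,1],a[:,0])),np.linalg.norm(a,axis=1))
# refine: white mask of row, min area rect
m=(cv2.cvtColor(d['frame'],cv2.COLOR_BGR2GRAY)>120).astype(np.uint8); n=np.zeros_like(m); n[192:228,230:340]=m[192:228,230:340]
n=cv2.morphologyEx(n,cv2.MORPH_CLOSE,np.ones((3,3)))
_,l,s,_=cv2.connectedComponentsWithStats(n); i=1+s[1:,4].argmax(); p=np.argwhere(l==i)[:,::-1]; print(s[i])
r=cv2.minAreaRect(px2w(d,p,np.full(len(p),.038))[:,:2].astype(np.float32)*1000); print(r)
E
```

```text
lipTL [519.6 205.7  14. ]
lipTR [ 533.6 -138.6   14. ]
lipBL [459.3 203.5  14. ]
lipBR [ 471.4 -139.5   14. ]
b4tl [516.  156.2  38. ]
b4bl [466.1 155.1  38. ]
b1tr [523.6 -45.4  38. ]
b1br [473.9 -47.4  38. ]
stopT [ 535.3 -137.6   34. ]
stopB [ 469.2 -140.5   34. ]
piv [536.5  74.4  30. ]
knob [569.7 142.   49.5]
pot [408.9 -28.6  60. ]
tub [403.5  59.9  18. ]
[-87.67073376 -87.97387762 -87.83690036 -87.80481096] [0.34454084 0.34320735 0.2018291  0.20264048]
[ 230  192  110   32 2862]
((500.4240417480469, 54.81828308105469), (63.12908935546875, 222.3395538330078), 1.326467514038086)
```

```bash
python3 - <<'E'
from h import *
d=dict(np.load('top0.npz')); s=dict(np.load('scene0.npz'))
print('cams',-d['R'].T@d['t'],-s['R'].T@s['t'])
X=[[0,0,0],[0,0,.3],[.214,-.506,.231],[.214,-.506,.4]]
print(w2px(d,X).round(),w2px(s,X).round())
for c in (d,s):
    v,u=np.mgrid[0:400:4,0:640:4]; v=v.ravel();u=u.ravel();z=c['depth'][v,u]
    n=cv2.undistortPoints(np.float64(np.c_[u,v]).reshape(-1,1,2),c['camera_matrix'],c['D']).reshape(-1,2)
    P=(np.c_[n,np.ones(len(n))]*z[:,None]-c['t'])@c['R']; P=P[z>0]
    H=np.zeros((17,26),int)
    for p in P:
        i,j=int((p[0]+.0)/.05),int((p[1]+.65)/.05)
        if p[0]>=0 and 0<=i<17 and 0<=j<26: H[i,j]=max(H[i,j],int(p[2]*1000))
    print('rows x from 0 step .05; cols y from -.65'); print('\n'.join(' '.join('%4d'%h for h in r) for r in H))
E
```

```text
cams [ 0.47542227 -0.00828108  0.90633618] [0.04938103 0.2845509  0.70943315]
[[306. 446.]
 [302. 550.]
 [615. 386.]
 [697. 430.]] [[493. 437.]
 [595. 384.]
 [633. 139.]
 [703.  54.]]
rows x from 0 step .05; cols y from -.65
   0    0    0    0    0    0    0    0    0    0    0    0    0    0    0    0    0    0    0    0    0    0    0    0    0    0
   0    0    0    0    0    0    0    0    0    0    0    0    0    0    0    0    0    0    0    0    0    0    0    0    0    0
   0    0    0    0    0    0    0    0    0    2    4    4   12    0    1    1    1    0    0    0    0    0    0    0    0    0
   0    0    0    0    0    0    0    0    0    0    0    1  174  217  208  186    0    0    0    0    0    0    0    0    0    0
   0    0    0  256    0    0    0    0    0    0    0    0    0  184  170  287  307    0    0    0    0    0    0    0    0    0
   0    0    0   90   95   16   14   16   16   15   15   14   15   13  180  223   13   15   15   15   15   16   15   17   13   16
   0    0    0   98   95   95    2    2    2   32    2    2    3    4   27   26    3    3    2 
[... 2885 characters left out ...]
   29    1    1    1    2    1    0   32   26    1
   0    0    0    0    0    0    0    2    1    1   21   22    3   34   35    7    6    7    0    1    1    1    1   34   39   37
   0    0    0    4   16    0    1    1    0    1    1    0    3   35   34    5    6    6    2    1    2    1    2    1   38   41
   0    0    0   17   20    0    0    0    0    0    0    0    0    0    0    9    9    8    0    0    1    0   13   15    0    0
   0    0    0    0   18    1    0    0    0    0    0    0    0    0    0   38   35   11    0    0    0    2    2    2   36   34
   0    0    0    0    0    0    0    0    0    0    0    0    0    0    0    0    0    0    0    0    0    9    9    1   35   35
```

```bash
python3 - <<'E'
from h import *
d=dict(np.load('top0.npz')); s=dict(np.load('scene0.npz'))
def P(c,uv):
    uv=np.array(uv);n=cv2.undistortPoints(np.float64(uv).reshape(-1,1,2),c['camera_matrix'],c['D']).reshape(-1,2)
    return ((np.c_[n,np.ones(len(n))]*c['depth'][uv[:,1],uv[:,0]][:,None]-c['t'])@c['R']).round(3)
for c,uv in((d,[(252,302),(265,318),(280,340),(262,330),(240,350),(220,370),(200,385),(270,390),(340,390),(310,350),(320,385)]),
 (s,[(600,40),(580,100),(520,120),(540,190),(450,300),(400,350),(520,370),(255,300),(240,340),(290,320),(345,290),(355,325),(200,330),(100,350),(20,385),(330,290),(380,310)])):
    for a,b in zip(uv,P(c,uv)): print(a,b)
cv2.imwrite('pics/crop1.png',cv2.resize(s['frame'][200:400,180:460],None,fx=2.8,fy=2.8,interpolation=cv2.INTER_CUBIC))
E
```

```text
(252, 302) [0.306 0.117 0.026]
(265, 318) [0.279 0.087 0.048]
(280, 340) [0.23  0.058 0.026]
(262, 330) [0.274 0.084 0.122]
(240, 350) [0.259 0.111 0.194]
(220, 370) [0.242 0.133 0.245]
(200, 385) [0.233 0.153 0.284]
(270, 390) [0.195 0.059 0.198]
(340, 390) [ 0.121 -0.069  0.001]
(310, 350) [ 0.11  -0.002 -0.313]
(320, 385) [ 0.131 -0.027  0.001]
(600, 40) [0.131 0.076 0.618]
(580, 100) [0.122 0.082 0.592]
(520, 120) [0.141 0.092 0.571]
(540, 190) [0.118 0.069 0.518]
(450, 300) [0.128 0.087 0.354]
(400, 350) [0.142 0.113 0.216]
(520, 370) [0.046 0.022 0.249]
(255, 300) [0.128 0.271 0.556]
(240, 340) [0.119 0.284 0.548]
(290, 320) [0.114 0.262 0.552]
(345, 290) [0.218 0.15  0.293]
(355, 325) [0.247 0.097 0.058]
(200, 330) [0.133 0.297 0.548]
(100, 350) [0.151 0.337 0.541]
(20, 385) [0.156 0.369 0.538]
(330, 290) [0.187 0.192 0.386]
(380, 310) [0.26  0.025 0.01 ]
```

View pics/crop1.png

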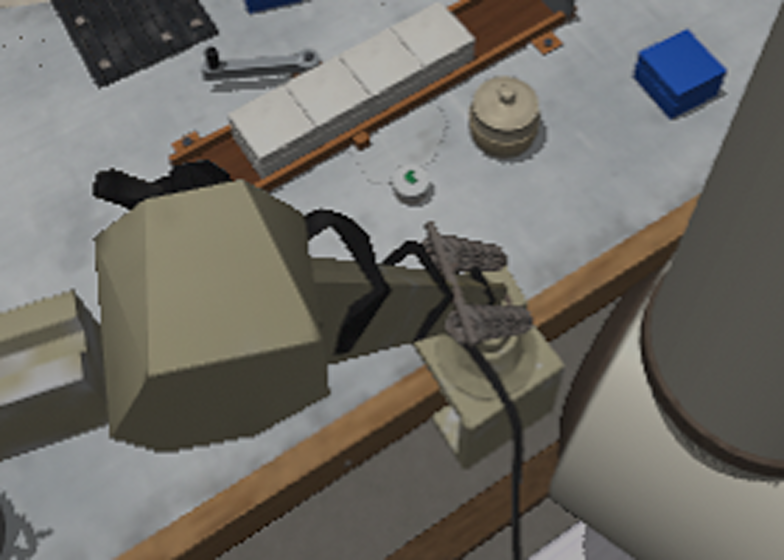

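apply_moves(commands=[[0.0025, -0.0315, -0.0377, -0.1003, -1], [0.005, -0.063, -0.0753, -0.2007, -1], [0.0075, -0.0945, -0.113, -0.301, -1], [0.01, -0.126, -0.1507, -0.4013, -1], [0.0125, -0.1575, -0.1883, -0.5017, -1], [0.015, -0.189, -0.226, -0.602, -1], [0.0175, -0.2205, -0.2637, -0.7023, -1], [0.02, -0.252, -0.3013, -0.8027, -1], [0.0225, -0.2835, -0.339, -0.903, -1], [0.025, -0.315, -0.3767, -1.0033, -1], [0.0275, -0.3465, -0.4143, -1.1037, -1], [0.03, -0.378, -0.452, -1.204, -1]])

```text
time: 1.9
ee_pos: [0.4839, 0.0196, 0.2015]
tcp_rot: [80.2, 89.9, -7.7]
wrist_force: [1.2, -1.4, 0.2]
opening: 0.0001
```

```bash
python3 - <<'E'
from workcell import bot,cams
import cv2,numpy as np
o=bot.get_obs(); print({k:np.round(o[k],3).tolist() for k in('time','ee_pos','tcp_rot','q','wrist_force','opening')})
ims=[]
for c in('scene','top'):
    d=cams.camera(c); np.savez(f'{c}1.npz',**{k:d[k] for k in d}); ims.append(d['frame'])
cv2.imwrite('pics/p1.png',cv2.resize(np.vstack(ims),(480,600),interpolation=cv2.INTER_AREA))
E
```

```text
{'time': 1.9, 'ee_pos': [0.484, 0.02, 0.201], 'tcp_rot': [80.186, 89.947, -7.67], 'q': [2.327, -4.581, -2.82, 91.708, -0.009, 90.183], 'wrist_force': [1.162, -1.416, 0.247], 'opening': 0.0}
```

View pics/p1.png

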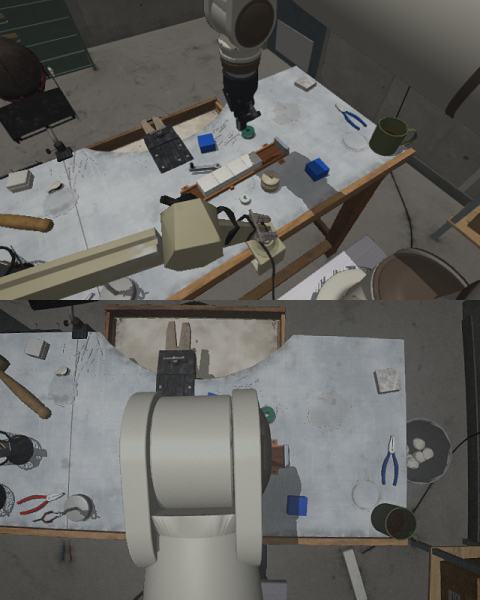

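```bash
python3 - <<'E'
from h import *
from scipy.spatial import cKDTree as T
def cloud(f):
    c=dict(np.load(f)); v,u=np.mgrid[0:400:2,0:640:2]; v=v.ravel();u=u.ravel();z=c['depth'][v,u]
    n=cv2.undistortPoints(np.float64(np.c_[u,v]).reshape(-1,1,2),c['camera_matrix'],c['D']).reshape(-1,2)
    return ((np.c_[n,np.ones(len(n))]*z[:,None]-c['t'])@c['R'])[z>0]
A=cloud('scene1.npz'); L=A[(A[:,2]>.1)&(A[:,0]<.4)&(A[:,0]>.05)&(A[:,1]>.06)&(A[:,1]<.6)]
B=cloud('top1.npz'); Rb=B[(B[:,2]>.3)&(abs(B[:,1])<.3)]
S=A[(A[:,2]>.2)&(A[:,1]<.15)&(A[:,0]>.3)&(A[:,0]<.7)]
print('lamp',L.min(0),L.max(0),len(L)); print('arm top',Rb.min(0),Rb.max(0)); print('arm scene',S.min(0) if len(S) else 0,S.max(0) if len(S) else 0)
for y in np.arange(-.2,.2,.04):
    m=Rb[(Rb[:,1]>=y)&(Rb[:,1]<y+.04)]
    if len(m): print(round(y,2),m.min(0).round(2),m.max(0).round(2))
R=np.vstack([Rb]+[Rb-[0,0,h] for h in(.04,.08,.12,.16)]+[S])
t=T(L)
for a in(0,8,14,20,24):
    c,s=np.cos(np.radians(a)),np.sin(np.radians(a)); Q=R@np.array([[c,-s,0],[s,c,0],[0,0,1]]).T
    dd,i=t.query(Q); k=dd.argmin(); print(a,dd[k].round(3),Q[k].round(3),L[i[k]].round(3))
E
```

```text
lamp [0.05119429 0.06000463 0.10037408] [0.33786603 0.43389109 0.62555626] 9674
arm top [ 0.22349664 -0.03605001  0.30350972] [0.53701017 0.1658092  0.68469828]
arm scene [ 0.30141903 -0.02836741  0.20214412] [0.54344945 0.06924638 0.57677598]
-0.04 [ 0.36 -0.04  0.56] [ 0.54 -0.    0.68]
0.0 [0.37 0.   0.64] [0.53 0.04 0.68]
0.04 [0.36 0.04 0.63] [0.54 0.08 0.68]
0.12 [0.22 0.16 0.31] [0.22 0.16 0.31]
0.16 [0.22 0.16 0.3 ] [0.23 0.17 0.31]
0 0.006 [0.225 0.16  0.312] [0.22  0.16  0.314]
8 0.016 [0.2   0.189 0.312] [0.187 0.181 0.315]
14 0.026 [0.179 0.209 0.312] [0.184 0.186 0.323]
20 0.049 [0.157 0.227 0.312] [0.179 0.192 0.338]
24 0.064 [0.14  0.237 0.312] [0.176 0.197 0.346]
```

apply_moves(commands=[[0.01, 0.0025, -0.035, 0, -1], [0.03, 0.005, -0.07, 0, -1], [0.05, 0.0075, -0.105, 0, -1], [0.07, 0.01, -0.14, 0, -1], [0.08, 0.0125, -0.172, 0, -1], [0.08, 0.0125, -0.172, 0, -1], [0.08, 0.0125, -0.172, 0, -1], [0.11, 0.0125, -0.172, 0, -1], [0.14, 0.0125, -0.172, 0, -1], [0.165, 0.0125, -0.172, 0, -1], [0.18, 0.0125, -0.172, 0, -1], [0.18, 0.0125, -0.172, 0, -1]])

```text
time: 3.2
ee_pos: [0.4891, 0.1932, 0.0191]
tcp_rot: [-89.5, 89.8, -177.2]
wrist_force: [0.2, -0.5, 0.1]
opening: -0.0001
```

```bash
python3 - <<'E'
from workcell import bot,cams
import cv2,numpy as np
o=bot.get_obs(); print({k:np.round(o[k],4).tolist() for k in('time','ee_pos','tcp_rot','q','wrist_force','opening')})
d=cams.camera('scene'); np.savez('scene2.npz',**d)
cv2.imwrite('pics/p2.png',cv2.resize(d['frame'][130:290,220:440],None,fx=3.5,fy=3.5,interpolation=cv2.INTER_CUBIC))
E
```

```text
{'time': 3.2, 'ee_pos': [0.4891, 0.1932, 0.0191], 'tcp_rot': [-89.4689, 89.8276, -177.1618], 'q': [21.521, 3.2449, -15.3264, 71.592, 0.0552, 109.2139], 'wrist_force': [0.2096, -0.5404, 0.1319], 'opening': -0.0001}
```

View pics/p2.png

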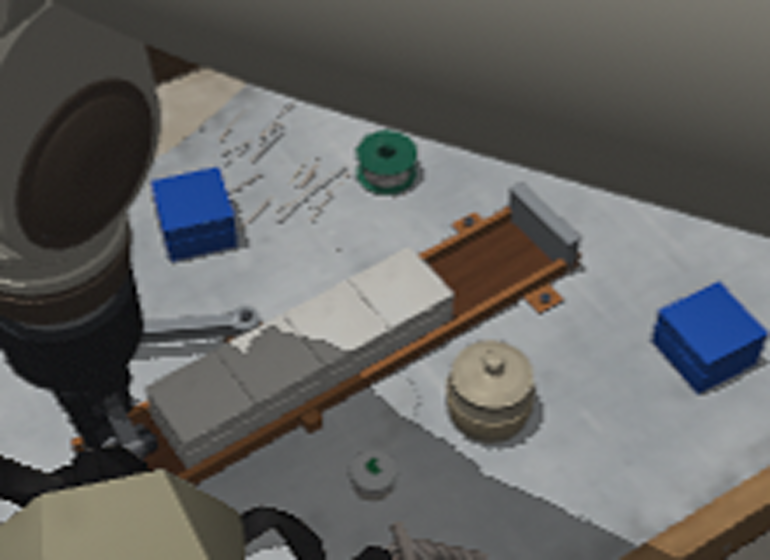

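apply_moves(commands=[[0, 0.0005, 0.01, 0, -1], [0, 0.0005, 0.02, 0, -1], [0, 0.0005, 0.026, 0, -1], [0, 0.0005, 0.034, 0, -1], [0, 0.0005, 0.042, 0, -1], [0, 0.0005, 0.05, 0, -1], [0, 0.0005, 0.058, 0, -1], [0, 0.0005, 0.066, 0, -1], [0, 0.0005, 0.074, 0, -1], [0, 0.0005, 0.082, 0, -1], [0, 0.0005, 0.09, 0, -1], [0, 0.0005, 0.098, 0, -1]])

```text
time: 4.45
ee_pos: [0.4943, 0.0951, 0.0206]
tcp_rot: [-121.7, 89.9, 150.6]
wrist_force: [0.5, 2.3, 1.6]
opening: -0.0001
```

apply_moves(commands=[[0, 0, 0.005, 0, -1], [0, 0, 0.009, 0, -1], [0, 0, 0.012, 0, -1], [0, 0, 0.0145, 0, -1], [0, 0, 0.0165, 0, -1], [0, 0, 0.018, 0, -1], [0, 0, 0.019, 0, -1], [0, 0, 0.02, 0, -1]])

```text
time: 5.25
ee_pos: [0.4952, 0.0752, 0.0206]
tcp_rot: [-124.2, 89.9, 148.2]
wrist_force: [-0.5, 2.5, 1.5]
opening: -0.0003
```

```bash
python3 - <<'E'
from workcell import bot,cams
import cv2,numpy as np
o=bot.get_obs(); print({k:np.round(o[k],4).tolist() for k in('time','ee_pos','tcp_rot','wrist_force','opening')})
d=cams.camera('scene'); np.savez('scene3.npz',**d)
cv2.imwrite('pics/p3.png',cv2.resize(d['frame'][150:270,250:420],None,fx=4.5,fy=4.5,interpolation=cv2.INTER_CUBIC))
E
```

```text
{'time': 5.25, 'ee_pos': [0.4952, 0.0752, 0.0206], 'tcp_rot': [-124.1572, 89.9227, 148.1743], 'wrist_force': [-0.4608, 2.5415, 1.5333], 'opening': -0.0003}
```

View pics/p3.png

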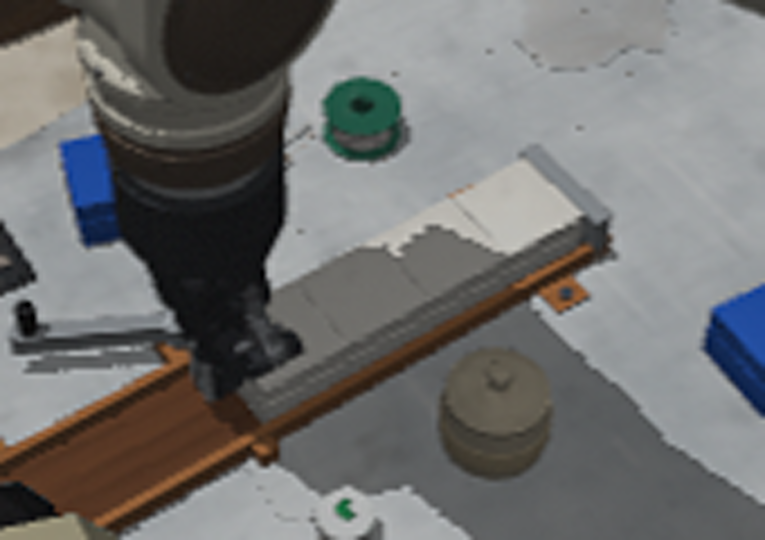

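apply_moves(commands=[[0, 0, 0.001, 0, -1], [0, 0, 0.002, 0, -1], [0, 0, 0.002, 0, -1]])

```text
time: 5.6
ee_pos: [0.4952, 0.0729, 0.0205]
tcp_rot: [-112.7, 89.9, 159.6]
wrist_force: [1.1, 1.0, 1.5]
opening: -0.0002
```

apply_moves(commands=[[0, 0, 0.001, 0, -1], [0, 0, 0.001, 0, -1]])

```text
time: 5.8
ee_pos: [0.4952, 0.072, 0.0205]
tcp_rot: [-122.6, 89.9, 149.7]
wrist_force: [0.5, 4.0, 1.9]
opening: -0.0002
```

apply_moves(commands=[[0, 0, 0.001, 0, -1], [0, 0, 0.001, 0, -1]])

```text
time: 6.0
ee_pos: [0.4952, 0.0719, 0.0206]
tcp_rot: [-158.4, 89.8, 114.0]
wrist_force: [-0.8, 8.7, 1.9]
opening: 0.0001
```

apply_moves(commands=[[0, 0, 0.0015, 0, -1], [0, 0, 0.0015, 0, -1]])

```text
time: 6.2
ee_pos: [0.4952, 0.0719, 0.0206]
tcp_rot: [-168.7, 89.6, 103.7]
wrist_force: [-0.5, 11.5, 2.0]
opening: -0.0001
```

apply_moves(commands=[[0, 0, -0.012, 0, -1], [0, 0, -0.045, 0, -1], [0, 0, -0.045, 0, -1], [-0.04, 0, -0.045, 0, -1], [-0.07, 0, -0.045, 0, -1], [-0.07, 0.03, -0.04, 0, -1], [-0.07, 0.062, -0.035, 0, -1], [-0.07, 0.0925, -0.033, 0, -1], [-0.07, 0.0925, -0.033, 0, -1], [-0.07, 0.0925, -0.033, 0, -1]])

```text
time: 7.2
ee_pos: [0.5861, 0.108, 0.0898]
tcp_rot: [-151.0, 89.6, 121.4]
wrist_force: [1.1, -0.4, -0.3]
opening: -0.0003
```

```bash
python3 - <<'E'
from workcell import bot,cams
from h import *
from scipy.spatial.transform import Rotation as Ro
o=bot.get_obs(); print({k:np.round(o[k],4).tolist() for k in('time','ee_pos','tcp_rot','wrist_force','opening')})
d=cams.camera('scene'); np.savez('scene4.npz',**d)
cv2.imwrite('pics/p4.png',cv2.resize(d['frame'][140:270,220:400],None,fx=4.3,fy=4.3,interpolation=cv2.INTER_CUBIC))
R=Ro.from_euler('xyz',o['tcp_rot'],degrees=True).as_matrix(); print(R.round(3))
th=np.radians(-87.8); e=np.array([np.cos(th),np.sin(th)]); n=np.array([-e[1],e[0]]); P=np.array([.5365,.075])
def tgt(a,r=.052,m=0):
    p=np.array([np.cos(a),-np.sin(a)]);u=np.array([-np.sin(a),-np.cos(a)])
    s=.005+.011*abs(p[0])+.0145*abs(p[1])+m
    q=r*u-s*p; return P+q[0]*e+q[1]*n
for a,m in[(2.06,.007)]+[(x,0) for x in np.arange(2.06,-.01,-.1287)]+[(0,0)]:
    w=np.r_[tgt(a,m=m),.022]; print(round(a,2),w.round(4),(R.T@(w-o['ee_pos'])).round(4))
E
```

```text
{'time': 7.2, 'ee_pos': [0.5861, 0.108, 0.0898], 'tcp_rot': [-150.9556, 89.6302, 121.4481], 'wrist_force': [1.0875, -0.4008, -0.2971], 'opening': -0.0003}
[[-0.003  0.999  0.042]
 [ 0.006  0.042 -0.999]
 [-1.    -0.003 -0.006]]
2.06 [0.5861 0.1087 0.022 ] [ 0.0678  0.0002 -0.0003]
2.06 [0.5798 0.1118 0.022 ] [ 0.0678 -0.0059 -0.0037]
1.93 [0.5743 0.1172 0.022 ] [ 0.0679 -0.0113 -0.0093]
1.8 [0.5677 0.1219 0.022 ] [ 0.0679 -0.0176 -0.0142]
1.67 [0.5604 0.1256 0.022 ] [ 0.068  -0.0248 -0.0182]
1.55 [0.5529 0.1282 0.022 ] [ 0.068  -0.0321 -0.0211]
1.42 [0.5472 0.1301 0.022 ] [ 0.0681 -0.0378 -0.0233]
1.29 [0.5409 0.1313 0.022 ] [ 0.0681 -0.044  -0.0248]
1.16 [0.5343 0.1317 0.022 ] [ 0.0681 -0.0506 -0.0254]
1.03 [0.5274 0.1312 0.022 ] [ 0.0681 -0.0575 -0.0252]
0.9 [0.5203 0.1296 0.022 ] [ 0.0681 -0.0646 -0.0239]
0.77 [0.5133 0.1269 0.022 ] [ 0.0682 -0.0717 -0.0215]
0.64 [0.5066 0.1231 0.022 ] [ 0.0682 -0.0786 -0.018 ]
0.52 [0.5003 0.1182 0.022 ] [ 0.0682 -0.0851 -0.0134]
0.39 [0.4947 0.1122 0.022 ] [ 0.0681 -0.091  -0.0076]
0.26 [0.49   0.1052 0.022 ] [ 0.0681 -0.096  -0.0008]
0.13 [0.4863 0.0974 0.022 ] [ 0.0681 -0.0999  0.0068]
0.0 [0.4839 0.089  0.022 ] [ 0.068  -0.1027  0.0151]
0 [0.4839 0.089  0.022 ] [ 0.068  -0.1027  0.0151]
```

View pics/p4.png

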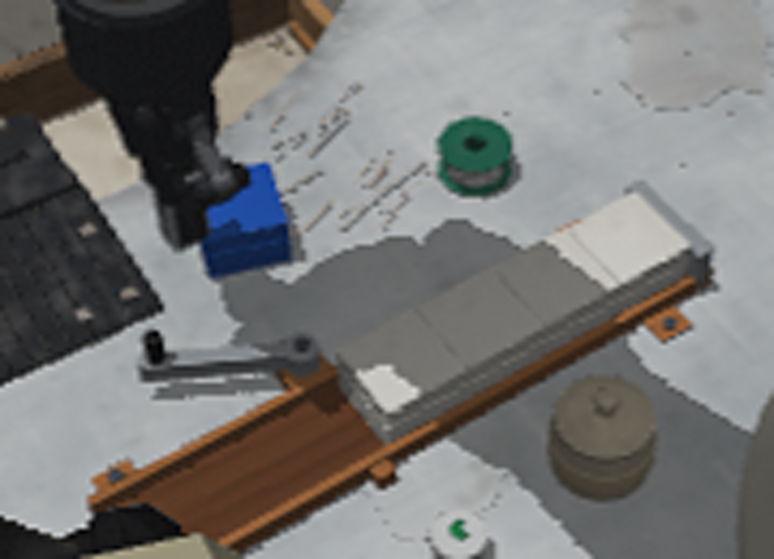

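apply_moves(commands=[[0.035, 0, 0, 0, -1], [0.06, 0, 0, 0, -1], [0.068, 0, 0, 0, -1], [0.068, 0, 0, 0, -1], [0.068, -0.006, -0.004, 0, -1], [0.068, -0.0113, -0.0093, 0, -1], [0.068, -0.0176, -0.0142, 0, -1], [0.068, -0.0248, -0.0182, 0, -1], [0.068, -0.0321, -0.0211, 0, -1], [0.068, -0.0378, -0.0233, 0, -1], [0.068, -0.044, -0.0248, 0, -1], [0.068, -0.0506, -0.0254, 0, -1]])

```text
time: 8.45
ee_pos: [0.5338, 0.1317, 0.0229]
tcp_rot: [-163.4, 89.7, 109.0]
wrist_force: [2.0, -3.0, 4.3]
opening: -0.0001
```

```bash
python3 - <<'E'
from workcell import bot,cams
from h import *
from scipy.spatial.transform import Rotation as Ro
o=bot.get_obs(); print({k:np.round(o[k],4).tolist() for k in('time','ee_pos','tcp_rot','wrist_force','opening')})
d=cams.camera('scene')
cv2.imwrite('pics/p5.png',cv2.resize(d['frame'][160:270,220:390],None,fx=4.5,fy=4.5,interpolation=cv2.INTER_CUBIC))
R=Ro.from_euler('xyz',o['tcp_rot'],degrees=True).as_matrix()
for w in [(.5274,.1312),(.5203,.1296),(.5133,.1269),(.5066,.1231),(.5003,.1182),(.4947,.1122),(.49,.1052),(.4863,.0974),(.4839,.089)]:
    print((R.T@(np.r_[w,.022]-o['ee_pos'])).round(4).tolist())
E
```

```text
{'time': 8.45, 'ee_pos': [0.5338, 0.1317, 0.0229], 'tcp_rot': [-163.4223, 89.6689, 108.9942], 'wrist_force': [2.0185, -3.0348, 4.2734], 'opening': -0.0001}
[0.0009, -0.0064, 0.0003]
[0.0009, -0.0136, 0.0016]
[0.0009, -0.0207, 0.004]
[0.0009, -0.0276, 0.0075]
[0.0009, -0.0341, 0.0121]
[0.0009, -0.0399, 0.0179]
[0.0008, -0.0449, 0.0247]
[0.0008, -0.0489, 0.0323]
[0.0008, -0.0517, 0.0406]
```

View pics/p5.png

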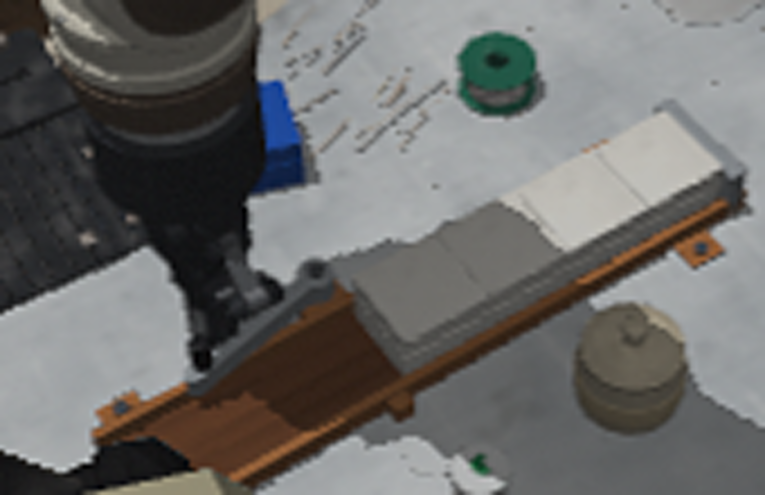

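apply_moves(commands=[[0.0005, -0.0064, 0.0003, 0, -1], [0.0005, -0.0136, 0.0016, 0, -1], [0.0005, -0.0207, 0.004, 0, -1], [0.0005, -0.0276, 0.0075, 0, -1], [0.0005, -0.0341, 0.0121, 0, -1], [0.0005, -0.0399, 0.0179, 0, -1], [0.0005, -0.0449, 0.0247, 0, -1], [0.0005, -0.0489, 0.0323, 0, -1], [0.0005, -0.0505, 0.036, 0, -1], [0.0005, -0.0512, 0.039, 0, -1], [0.0005, -0.0512, 0.039, 0, -1]])

```text
time: 9.6
ee_pos: [0.4834, 0.0902, 0.0222]
tcp_rot: [-154.4, 89.6, 117.9]
wrist_force: [0.1, 0.6, -0.2]
opening: 0.0002
```

apply_moves(commands=[[0, 0, 0.0012, 0, -1], [0, 0, 0.0015, 0, -1]])

```text
time: 9.8
ee_pos: [0.4835, 0.0887, 0.0222]
tcp_rot: [-153.0, 89.6, 119.4]
wrist_force: [0.0, 0.4, 0.0]
opening: 0.0005
```

apply_moves(commands=[[0, 0, 0.001, 0, -1], [0, 0, 0.001, 0, -1]])

```text
time: 10.0
ee_pos: [0.4836, 0.0877, 0.0221]
tcp_rot: [-152.0, 89.6, 120.4]
wrist_force: [0.0, 0.5, -0.6]
opening: 0.0004
```

```bash
python3 - <<'E'
from workcell import bot,cams
from h import *
d=cams.camera('scene')
cv2.imwrite('pics/p6.png',cv2.resize(d['frame'][160:270,220:390],None,fx=4.5,fy=4.5,interpolation=cv2.INTER_CUBIC))
E
```

```text
(no output)
```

View pics/p6.png

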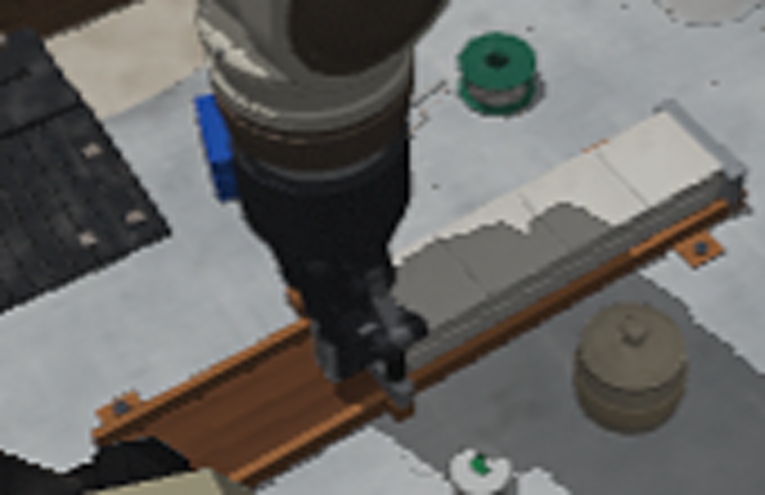

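apply_moves(commands=[[0, 0, 0.001, 0, -1], [0, 0, 0.0015, 0, -1]])

```text
time: 10.25
ee_pos: [0.4836, 0.0872, 0.0221]
tcp_rot: [-159.3, 89.5, 113.1]
wrist_force: [-1.2, 8.3, -0.3]
opening: -0.0003
```

apply_moves(commands=[[0, 0, 0.001, 0, -1], [0, 0, 0.001, 0, -1]])

```text
time: 10.45
ee_pos: [0.4836, 0.0873, 0.0222]
tcp_rot: [-164.0, 89.4, 108.5]
wrist_force: [-1.0, 7.8, -0.1]
opening: -0.0001
```

apply_moves(commands=[[0, 0, -0.012, 0, -1], [0, 0, -0.04, 0, -1], [0, 0, -0.04, 0, -1], [-0.045, 0, -0.04, 0, -1], [-0.09, 0, -0.04, 0, -1], [-0.135, 0, -0.04, 0, -1], [-0.18, 0, -0.04, 0, -1], [-0.18, 0, 0.005, 0, -1], [-0.18, 0, 0.05, 0, -1], [-0.18, 0, 0.095, 0, -1], [-0.18, 0, 0.14, 0, -1], [-0.18, 0, 0.185, 0, -1]])

```text
time: 11.65
ee_pos: [0.492, -0.1012, 0.2004]
tcp_rot: [-164.4, 89.4, 108.1]
wrist_force: [1.0, 0.4, 0.0]
opening: 0.0002
```

apply_moves(commands=[[0, 0, 0.045, 0, -1], [0, 0, 0.09, 0, -1], [0, 0, 0.135, 0, -1], [0, 0, 0.18, 0, -1], [0, 0, 0.225, 0, -1], [0, 0, 0.27, 0, -1], [0, 0, 0.27, 0, -1], [0, 0, 0.27, 0, -1]])

```text
time: 12.45
ee_pos: [0.5034, -0.3716, 0.1968]
tcp_rot: [-159.5, 89.3, 112.9]
wrist_force: [0.7, 0.8, -0.1]
opening: -0.0002
```

```bash
python3 - <<'E'
from workcell import bot,cams
from h import *
o=bot.get_obs(); print({k:np.round(o[k],3).tolist() for k in('time','ee_pos','wrist_force')})
d=cams.camera('top'); np.savez('top7.npz',**d)
cv2.imwrite('pics/p7.png',cv2.resize(d['frame'][155:275,205:395],None,fx=4.2,fy=4.2,interpolation=cv2.INTER_CUBIC))
a=np.load('top0.npz')['frame']
for n in('flux_pot','gem_tub','spool'): print(n,[(np.round(r['rect']).astype(int).tolist(),round(r['confidence'],2)) for r in cams.spot_in(n,'top')][:2])
E
```

```text
{'time': 12.45, 'ee_pos': [0.503, -0.372, 0.197], 'wrist_force': [0.694, 0.786, -0.069]}
flux_pot [([312, 244, 336, 270], 0.8)]
gem_tub [([274, 249, 287, 264], 0.53)]
spool [([346, 146, 370, 166], 0.83)]
```

View pics/p7.png

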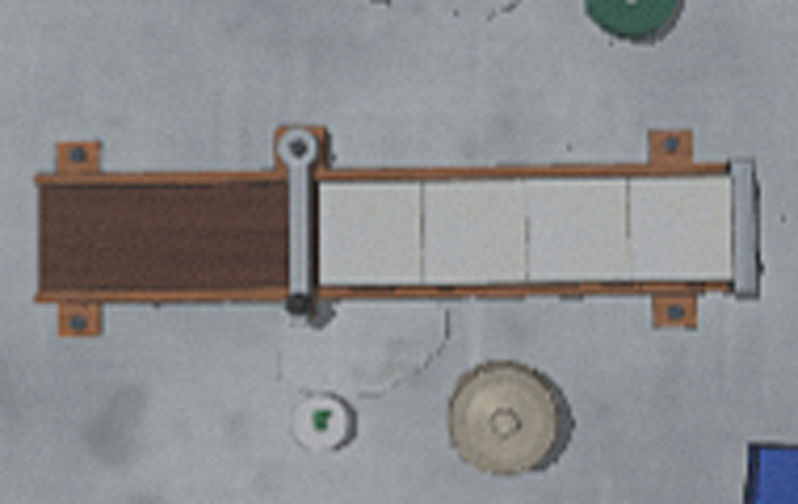

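```bash
python3 -c "
from workcell import bot
print(bot.job_done())"
```

```text
the job is handed in; nothing more can be done
None
```

The row is home against the stop, the keeper is shut behind it, and I handed the job in at about 12.5 s on the robot's clock.

- **Row:** With the fingers shut, I pushed only the rear face of `box_4`, about 93 mm. The first box met the stop, where the fingers stopped moving and the force rose from about 2 N to 11.5 N.
- **Keeper:** I backed off, went round to its outer side and swept it through about 118° onto its end of travel. There it held at about 8 N with no further movement.
- **Last top picture:** No gaps show between the boxes or at the stop. The keeper lies straight across the rail just behind `box_4`. `flux_pot`, `gem_tub` and `spool` are where they were, within the network's 1–3 px scatter. The arm was clear and touching nothing.
- **Small disagreements:** In the keeper sweep the force read near zero until the final millimetre, so only the end contact and the picture confirm it is shut. The finger positions at the two contacts were 15.3 mm apart, where 16 mm was expected, which is within calibration error.

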